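# Peel a fresh archive tray off its clinging stack and show it to the code reader

## Task

Someone left the film carton standing in the top tray: stand it on the narrow steel ledge beside the other carton, long side along the ledge. Then peel the empty top tray off its clinging stack by lifting one corner first, so that the trays below stay where they are, and finish holding it in the gripper, level and still, with the code label under its floor facing down over the middle of the reader's window and about 60 mm above it. Set the carton down rather than drop it, and leave everything else on the table alone.

Things in the scene. Friction and masses are not known exactly. Their poses are not given: they have to be found in the camera images.
- tray: Top tray: formed blue-grey plastic, rim 150 (its x) by 210 mm (its y), 40 mm deep, about 0.24 kg. Origin: centre of its underside, where the white bar-code label is; z up. The rim is a solid band 10 mm wide and 14 mm tall (26 to 40 mm above the origin), both faces upright: pinch it from above near a corner, one finger inside. Inner floor 3 mm above the origin, 110 by 170 mm, sides sloping.
- stack: The five like trays nested under the top tray: loose on the table, 1.25 kg, keep together as one block. Origin: centre of its underside, on the table; axes as the tray's, whose origin sits 80 mm higher, so the top tray's rim ends 120 mm above the table. The next rim's top is 104 mm high: fingertips more than 14 mm below the top tray's rim top would take hold of that one too.
- corner_a (a point): Outer corner of the top tray's rim, at its top: x = -75, y = +105, z = 40 mm in the tray's frame; diagonal to corner_c. Under each corner, 32 mm in along the diagonal, a friction stud of the tray below grips the top tray with about 2.5 N until that spot has risen about 8 mm.
- corner_b (a point): The same at x = -75, y = -105, z = 40 mm in the tray's frame; diagonal to corner_d. A level pull takes about 12 N, as much as the stack weighs; lifting one corner so that the tray tilts about the rim corner diagonal to it takes about half, and it lets go stud by stud, the last at about 0.25 rad of tilt or as the tray is then raised.
- corner_c (a point): The same at x = +75, y = -105, z = 40 mm in the tray's frame; diagonal to corner_a.
- corner_d (a point): The same at x = +75, y = +105, z = 40 mm in the tray's frame; diagonal to corner_b.
- carton: The film carton standing in the top tray: brown board, 42 mm (x) by 98 mm (y) by 98 mm tall, about 0.24 kg, with a red mark on its labels. Origin: centre of its underside; z up. Grip it across the 42 mm.
- ledge: Fixed cream steel ledge on end cheeks: deck 70 mm deep (x) by 260 mm long (y), its top 85 mm above the table; origin on the table under the deck's middle. The cheeks (y = +-131 mm) rise 50 mm above the deck; a thin rod runs along the back at x = +30 mm, its top 44 mm above the deck; front (-x) open. carton_b stands on the -y half; the +y half is free (for instance x = 0, y = +70 mm).
- carton_b: The other film carton, cream with a blue mark, same size, standing on the ledge's -y half; leave it there.
- reader: Fixed dark desk code reader, 160 by 160 mm and 63 mm high, with a square window in its top. Origin: centre of its underside; z up.
- window (a point): Centre of the reader's window, on its top face 63 mm above the table.
- bookweight: Cloth-covered blue bar weight, 36 by 120 by 28 mm, beyond the stack. Leave alone. Origin: underside.
- brush: Dusting brush, 170 mm long, lying between the robot and the work, to the left. Leave alone.
- loupe: Black loupe, 42 mm across, 40 mm tall, between the robot and the work, to the right. Leave alone. Origin: underside.
- pencup: Steel pencil cup, 72 mm across, 95 mm tall, pencils up to 165 mm, beyond the stack. Leave alone. Origin: underside.
- stamp: Hand stamp, 30 by 60 mm, 66 mm tall, beyond the stack. Leave alone. Origin: underside.

How it is judged (in metres and radians):
On the way, in this order (a step that is already met when the one before it is completed fails the run):
1. the carton stands on the ledge, let go (z of carton in the frame of ledge between 0.079 and 0.091 m and x of carton in the frame of ledge between -0.024 and 0.024 m and y of carton in the frame of ledge between -0.085 and 0.085 m and angle between carton's own z axis and vertical below 0.1 rad and angle between the y axis of carton and the y axis of ledge, either way round below 0.25 rad and contact force between the fingers and carton below 0.05 N and linear speed of carton below 0.03 m/s), for 0.2 s.
2. one corner of the top tray is up, higher than its neighbours, while the corner diagonal to it is still down (((z of corner_a in the frame of stack above 0.131 m and z of corner_c in the frame of stack below 0.126 m) or (z of corner_c in the frame of stack above 0.131 m and z of corner_a in the frame of stack below 0.126 m) or (z of corner_b in the frame of stack above 0.131 m and z of corner_d in the frame of stack below 0.126 m) or (z of corner_d in the frame of stack above 0.131 m and z of corner_b in the frame of stack below 0.126 m)) and (angle between tray's own x axis and vertical below 1.5508 rad or angle between tray's own x axis and vertical above 1.5908 rad) and (angle between tray's own y axis and vertical below 1.5508 rad or angle between tray's own y axis and vertical above 1.5908 rad)), for 0.05 s.
At the end, for the whole second after the job is handed in: Carton let go, upright (0.1 rad) on the ledge deck, middle within 24 mm of its centre line and 85 mm along, in line within 0.25 rad; tray held by the fingers alone, still, level within 0.14 rad, 30 to 100 mm above the window, centred within 30 mm in x and y; trays below within 30 mm of their start (all of step 1 and x of tray in the frame of window between -0.03 and 0.03 m and y of tray in the frame of window between -0.03 and 0.03 m and z of tray in the frame of window between 0.03 and 0.1 m and angle between tray's own z axis and vertical below 0.14 rad and linear speed of tray below 0.03 m/s and contact force between the fingers and tray above 2 N and contact force between tray and reader below 0.05 N and contact force between tray and stack below 0.05 N and contact force between tray and ledge below 0.05 N and contact force between tray and carton below 0.05 N and contact force between tray and carton_b below 0.05 N and distance of stack from where it was at the start of the episode below 0.03 m and angle between stack's own z axis and vertical below 0.03 rad); the arm keeps its last pose, push and grip.
It fails at once if the trays below are lifted, tipped or dragged (height (world z) of stack above 0.012 m or angle between stack's own z axis and vertical above 0.07 rad or distance of stack from where it was at the start of the episode above 0.03 m).
It fails at once if the carton is dropped (contact force between the fingers and carton below 0.05 N and linear speed of carton above 0.7 m/s).
It fails at once if something else on the table is disturbed (distance of any of carton_b, bookweight, brush, loupe, pencup, stamp from where it was at the start of the episode above 0.02 m).
It also fails if it takes over 67 s, if anything falls off the work surface, if the arm or the gripper's body presses on something with over 40 N, if the wrist force passes 120 N, or if a joint passes its speed limit or range.

## Robot

A 6-joint arm with a two-finger parallel gripper is mounted at the origin on the work surface. World frame = base frame: x ahead of the robot, y to its left, z up, the work surface at z = 0. Lengths are in mm, angles in rad, forces in N, time in s.
With the tool pointing down it reaches from about 350 to 975 mm from the base axis. Payload 7.1 kg.
Tool frame: the origin (TCP) lies between the finger pads; the fingertips stand 14 mm ahead of it and the grasp point (between the pads) lies 5 mm behind it; z points along the fingers, y is the line along which they close (so a half turn about z gives the same grasp; the last joint's range is limited). The gripper opens to 88 mm and grips with 3 to 60 N. Pads are 20 mm wide; open, the fingers measure 115 mm over their backs; the gripper's body (75 mm by 178 mm) begins 61 mm behind the grasp point.
Start: joints at [1.185, 0.423, 1.63, -0, 1.089, -0.019], TCP at [224.112, 583.42, 236.675] pointing down, gripper open.
Joint ranges: [-3, 3], [-0.9, 2.11], [0.09, 2.58], [-1.31, 4.45], [0.11, 2.69], [-2.54, 2.54]. Speed limits (rad/s): [2.39, 2.39, 3.01, 3.14, 3.14, 3.14].

## Interface

Orientations are given as a rotation vector (axis times angle).
In Python, from workcell import ctrl gives the robot as it stands. The module is installed in compiled form; this text tells all that it offers.
- The arm moves only by the tool servo_tool, never from a script. Its argument "plan" is a list of rows, each a list of 3 entries, a list of its own where there are three numbers: the closure, from 0 (fully open) to 1 (shut), then the shift along the world's x, y, z in mm, then the turn about the world's z in degrees. In form: [[hand, [x, y, z], yaw], ...]. A call has 1 to 10 rows; each row is the pose to reach, as a shift and turn from the pose commanded when the call began; what a row does not reach only later rows make up. A row lasts 1/12 s, in which the tool goes at most 41.7 mm and 7.16 degrees, less where a joint would pass 70% of its speed; a pose out of reach is approached as far as the arm can. A call with a gripper value outside its range is refused whole. The fingers move at their own pace and stop on an object; the grip force is fixed at half the most. Time passes only in rows, so rows that repeat a pose let the fingers close. It gives the time, the measured TCP pose, the force, the opening and the grip force at its end, in the units of the state.
- ctrl.get_obs(): the state, without advancing time (a new reading comes with each control period).
- ctrl.get_image(name): name is "side" or "top"; returns the picture (384x512x3 uint8, blue, green, red); there is no depth.
- ctrl.camera_info(name): a dict with "fovy" (degrees; the focal length in pixels is half the picture's height over the tangent of half this angle, whatever the lens; pixels are square), "cx", "cy" (the principal point, pixels), "rvec" (rotation vector, rad) and "tvec" (3), from world to camera coordinates, as OpenCV has them. Camera axes: x right, y down, z forward; pixel columns grow to the right and rows downward; lengths in mm; the calibration is good to about 2 mm. A picture is of the moment at which its call begins. camera_info takes no time and is no camera call.
- ctrl.close_job(): hands the job in; it is judged then, once.
The state is a dict: "t": time; "qpos": joint angles; "qvel": joint speeds; "joint_torque": joint torques, N m; "ee_pos": TCP position; "orientation": TCP orientation; "ft_force": force on the tool from outside, world axes, zero at the start; "moment": the same for the moment, N m; "width": finger opening in mm; "grasp_force": force on a finger pad.
Only numpy, scipy, OpenCV 4.12 (cv2) and the standard library are available. Lean on these libraries where they do the work, as an engineer would, in place of code of your own. Each camera call takes 0.05 s, during which the arm holds its last target. There are 200 camera calls.

## Working session

There is one attempt and no reset: what is moved stays moved. The work goes in short steps, Python scripts to look and compute and a tool call to move; the robot and the scene stay as the last step left them, time stands still between calls to the robot, and variables do not carry over. Pictures are saved under pics/ and viewed, at most 10 in all, crops included, and the job is handed in when it is done.

Besides the shell and the picture viewer there is one more tool, called after "Call:" as name([rows], argument=value, ...), one row to a line, values as JSON. servo_tool: Moves the arm, as the interface text tells. Its arguments: {"type":"object","properties":{"plan":{"type":"array"}},"required":["plan"]}

```bash
mkdir -p pics; cat > h.py <<'E'
import numpy as np, cv2
from workcell import ctrl
def cam(n):
    c=ctrl.camera_info(n); f=192/np.tan(np.radians(c["fovy"])/2)
    R=cv2.Rodrigues(np.array(c["rvec"],float))[0]; return f,c["cx"],c["cy"],R,np.array(c["tvec"],float).ravel()
def onplane(n,uv,z):
    f,cx,cy,R,t=cam(n); uv=np.atleast_2d(np.array(uv,float))
    d=np.c_[(uv[:,0]-cx)/f,(uv[:,1]-cy)/f,np.ones(len(uv))]@R; o=-R.T@t
    return o+d*((z-o[2])/d[:,2])[:,None]
def proj(n,P):
    f,cx,cy,R,t=cam(n); q=np.atleast_2d(P)@R.T+t
    return np.c_[f*q[:,0]/q[:,2]+cx,f*q[:,1]/q[:,2]+cy]
E
python3 - <<'E'
from h import *
for n in("top","side"):
    cv2.imwrite(f"pics/{n}0.png",ctrl.get_image(n)); c=ctrl.camera_info(n); print(n,{k:v for k,v in c.items()}); f,cx,cy,R,t=cam(n); print(-R.T@t,f)
print(ctrl.get_obs())
E
```

```text
top {'fovy': 48.41410928033552, 'cx': 253.50679662211925, 'cy': 196.54899583169765, 'rvec': array([ 2.15692127, -2.19685929,  0.08902711]), 'tvec': array([ -13.97890173,  599.21028595, 1174.97274248])}
[ 497.61580986  -27.25955547 1221.24720857] 427.07872817419997
side {'fovy': 53.572437309115706, 'cx': 256.33414973322607, 'cy': 193.20755240024425, 'rvec': array([ 2.09624695, -0.84287433,  0.40576329]), 'tvec': array([-441.87451874,  307.04604923,  949.43010613])}
[ -65.44362795 -716.81797941  820.26642564] 380.322674773548
{'t': 0.1, 'qpos': array([ 1.18500930e+00,  4.23745232e-01,  1.63058360e+00, -1.93989499e-05,
        1.08860896e+00, -1.89867237e-02]), 'qvel': array([-1.77079166e-03, -2.69019525e-03, -1.24131504e-03,  1.87586902e-05,
        1.59885043e-03, -4.46850547e-04]), 'joint_torque': array([ 1.85408094e-04, -5.45620000e+01, -2.74325144e+01,  6.45672041e-02,
        1.88032648e-02, -1.63765969e-05]), 'ee_pos': array([223.93982373, 582.99889226, 236.00318025]), 'orientation': array([-5.72883756e-01, -3.08865848e+00,  2.07507560e-03]), 'ft_force': array([-0.30939011,  0.18664155, -0.23091539]), 'moment': array([-0.01609805, -0.03232439, -0.00948971]), 'grasp_force': 0.0, 'width': 87.89964592605683}
```

View pics/top0.png

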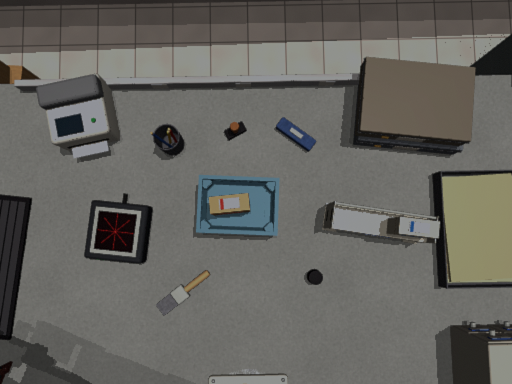

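View pics/side0.png

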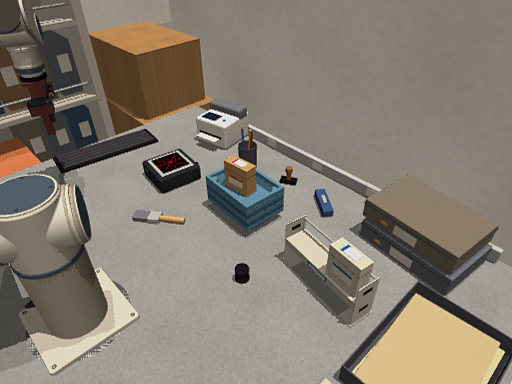

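The top view shows the blue tray at about (197–278, 177–236), with the carton in it at (208–249, 194–214). The ledge spans (326–438, 204–241) with carton_b at its right end, and the reader is at (86–152, 202–262). The side view shows the same layout: reader, stack, then ledge.

```bash
cat > m.py <<'E'
from h import *
im=cv2.imread("pics/top0.png"); hsv=cv2.cvtColor(im,cv2.COLOR_BGR2HSV)
def rect(mask,box,z,name,close=3):
    m=np.zeros(mask.shape,np.uint8); x0,y0,x1,y1=box; m[y0:y1,x0:x1]=(mask[y0:y1,x0:x1]>0)*255
    m=cv2.morphologyEx(m,cv2.MORPH_CLOSE,np.ones((close,close)))
    c=max(cv2.findContours(m,0,2)[0],key=cv2.contourArea).reshape(-1,2)
    P=onplane("top",c,z)[:,:2]
    r=cv2.minAreaRect(P.astype(np.float32)); b=cv2.boxPoints(r); e=[b[1]-b[0],b[2]-b[1]]
    L=max(e,key=np.linalg.norm); a=np.degrees(np.arctan2(L[1],L[0]))%180
    print(name,"c",np.round(r[0],1),"size",np.round(sorted(r[1]),1),"long axis deg",round(a,1)); return r,a
R=cv2.inRange
rect(R(hsv,(90,60,50),(115,255,255)),(185,165,290,245),120,"tray rim")
cart=R(hsv,(8,60,110),(25,255,255))|R(hsv,(0,0,170),(180,60,255))|R(hsv,(170,120,80),(180,255,255))|R(hsv,(0,120,80),(8,255,255))
rect(cart,(200,185,256,222),181,"carton top",5)
rect(R(hsv,(0,0,0),(180,255,60)),(80,195,158,268),63,"reader dark",15)
rect(R(hsv,(0,0,150),(180,60,255)),(92,204,146,258),63,"reader white frame",5)
rect(R(hsv,(0,0,150),(60,60,255)),(318,198,446,248),85,"ledge light")
rect(R(hsv,(0,0,140),(60,60,255)),(390,212,442,244),183,"carton_b")
v=cv2.resize(im[190:255,315:450],None,fx=5.9,fy=5.9,interpolation=cv2.INTER_CUBIC); cv2.imwrite("pics/ledge.png",v)
E
python3 m.py
```

```text
tray rim c [570.6  17.1] size [149.8 209.8] long axis deg 86.7
carton top c [571.1  35.3] size [40.2 96.7] long axis deg 94.7
reader dark c [518.  341.2] size [169.1 180.4] long axis deg 173.0Traceback (most recent call last):
  File "m.py", line 16, in <module>
    rect(R(hsv,(0,0,150),(180,60,255)),(92,204,146,258),63,"reader white frame",5)
    ~~~~^^^^^^^^^^^^^^^^^^^^^^^^^^^^^^^^^^^^^^^^^^^^^^^^^^^^^^^^^^^^^^^^^^^^^^^^^^
  File "m.py", line 6, in rect
    c=max(cv2.findContours(m,0,2)[0],key=cv2.contourArea).reshape(-1,2)
      ~~~^^^^^^^^^^^^^^^^^^^^^^^^^^^^^^^^^^^^^^^^^^^^^^^^
ValueError: max() iterable argument is empty
```

```bash
sed -i 's/(0,0,150),(180,60,255)),(92,204,146,258),63,"reader white frame",5/(0,0,110),(180,90,255)),(92,204,146,258),63,"reader white frame",5/; s/(0,0,150),(60,60,255)),(318/(0,0,125),(180,60,255)),(318/' m.py
sed -i '/reader white/i print(im[205:260:4,120].tolist(), im[228,325:440:8].tolist(), im[218:226,350].tolist())' m.py
python3 m.py
```

```text
tray rim c [570.6  17.1] size [149.8 209.8] long axis deg 86.7
carton top c [571.1  35.3] size [40.2 96.7] long axis deg 94.7
reader dark c [518.  341.2] size [169.1 180.4] long axis deg 173.0
[[37, 33, 33], [134, 139, 138], [38, 39, 41], [7, 7, 14], [9, 6, 15], [6, 5, 13], [7, 6, 15], [4, 4, 19], [13, 11, 75], [8, 6, 13], [5, 4, 13], [4, 3, 12], [138, 144, 143], [36, 34, 33]] [[54, 59, 62], [120, 126, 128], [151, 148, 147], [147, 146, 144], [147, 147, 145], [147, 146, 145], [146, 147, 145], [88, 96, 101], [34, 39, 42], [28, 34, 37], [144, 146, 144], [132, 96, 71], [152, 146, 144], [147, 145, 144], [143, 147, 145]] [[147, 146, 144], [148, 146, 144], [147, 146, 144], [148, 147, 144], [147, 146, 144], [147, 146, 144], [147, 147, 145], [147, 146, 145]]
reader white frame c [508.7 350.8] size [123.5 124. ] long axis deg 83.0
ledge light c [ 518.8 -374.5] size [ 71.9 281.9] long axis deg 80.3
carton_b c [ 505.8 -424.4] size [43.3 95.5] long axis deg 82.0
```

```bash
python3 - <<'E'
import cv2
im=cv2.imread("pics/top0.png")
a=cv2.resize(im[195:255,315:449],None,fx=5.9,fy=5.9,interpolation=cv2.INTER_CUBIC)
cv2.imwrite("pics/ledge2.png",a)
E
```

```text
(no output)
```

View pics/ledge2.png

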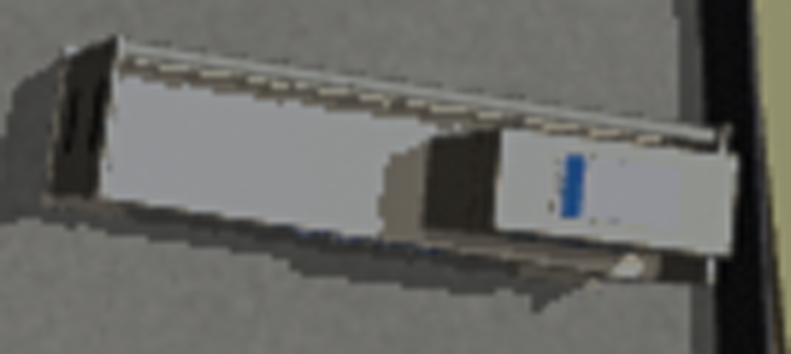

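```bash
python3 - <<'E'
from h import *
q=lambda p:(np.array(p)+.5)/5.9-.5+np.array([315,195])
for n,p,z in [("cheek L top",[(118,40),(102,197)],135),("rod",[(125,41),(722,134)],129),("front",[(130,204),(380,236)],85),("R cheek top",[(728,128),(711,262),(711,280)],135),("cb top",[(500,130),(495,230),(737,155),(730,255)],183)]:
    P=onplane("top",q(p),z)[:,:2]; d=P[1]-P[0]; print(n,P.round(1).tolist(),"deg",np.degrees(np.arctan2(d[1],d[0])).round(1))
# side-view check: project candidates
u=np.array([np.cos(np.radians(-8)),np.sin(np.radians(-8))])
E
```

```text
cheek L top [[573.4, -231.5], [506.0, -222.4]] deg 172.3
rod [[573.4, -235.7], [528.3, -492.4]] deg -100.0
front [[503.0, -243.8], [486.6, -355.4]] deg -98.3
R cheek top [[530.6, -492.5], [473.4, -482.1], [465.8, -481.7]] deg 169.7
cb top [[530.1, -378.3], [489.2, -374.3], [518.0, -475.0], [477.2, -469.9]] deg 174.5
```

The measurements agree with the given sizes:

| Item | Centre (mm) | Yaw |
|---|---|---|
| Tray | (570.6, 17.1) | -3.3° |
| Carton | (571.1, 35.3) | +4.7° |
| Ledge | (520, -358) | -9.6° |
| Reader | about (509, 351) | not needed |

The rod forces a high grip on the carton, with the tips at least 50 mm above its base. I'll move above the carton first.

Call:
servo_tool([
  [0,[347,-548,0],-64.3],
  [0,[347,-548,0],-64.3],
  [0,[347,-548,0],-64.3],
  [0,[347,-548,0],-64.3],
  [0,[347,-548,0],-64.3],
  [0,[347,-548,0],-64.3],
  [0,[347,-548,0],-64.3],
  [0,[347,-548,0],-64.3],
  [0,[347,-548,0],-64.3],
  [0,[347,-548,0],-64.3],
])

```text
t: 0.93
ee_pos: [447.5, 229.5, 236.6]
orientation: [-2.136, -2.303, 0.0]
ft_force: [1.3, 1.2, -0.1]
width: 87.9
grasp_force: 0.0
```

Call:
servo_tool([
  [0,[35,-35,0],0],
  [0,[70,-70,0],0],
  [0,[100,-110,0],0],
  [0,[115,-150,0],0],
  [0,[120,-185,0],0],
  [0,[120,-185,0],0],
  [0,[120,-185,0],0],
  [0,[120,-185,0],0],
])

```text
t: 1.6
ee_pos: [566.8, 45.6, 236.2]
orientation: [-2.131, -2.307, 0.001]
ft_force: [-0.1, 0.8, 0.2]
width: 87.4
grasp_force: 0.0
```

```bash
cat >> h.py <<'E'
def st():
    o=ctrl.get_obs(); Y=cv2.Rodrigues(np.array(o["orientation"]))[0]
    print(round(o["t"],2),np.round(o["ee_pos"],1),"tool y deg",np.degrees(np.arctan2(Y[1,1],Y[0,1])).round(1),"tilt",np.degrees(np.arccos(-Y[2,2])).round(2),"w",round(o["width"],1),"gf",round(o["grasp_force"],1),"F",np.round(o["ft_force"],1),"j",np.round(o["qpos"],2))
E
python3 -c "
from h import *
st()
f=onplane('top',[[115.5,231]],63);print(f)"
```

```text
1.6 [566.8  45.6 236.2] tool y deg 4.5 tilt 0.06 w 87.4 gf 0.0 F [-0.1  0.8  0.2] j [ 0.06  0.34  1.76  0.    1.04 -0.02]
[[509.01408384 350.08652033  63.        ]]
```

Call:
servo_tool([
  [0,[4,-10,0],0],
  [0,[4,-10,-20],0],
  [0,[4,-10,-45],0],
  [0,[4,-10,-65],0],
  [0,[4,-10,-77],0],
  [0,[4,-10,-83],0],
  [0,[4,-10,-83],0],
  [0,[4,-10,-83],0],
])

```text
t: 2.27
ee_pos: [571.4, 36.9, 154.1]
orientation: [2.128, 2.311, 0.001]
ft_force: [-0.4, 0.2, -0.5]
width: 87.8
grasp_force: 0.0
```

```bash
python3 -c "
from h import *
st()"
```

```text
2.27 [571.4  36.9 154.1] tool y deg 4.7 tilt 0.03 w 87.8 gf 0.0 F [-0.4  0.2 -0.5] j [ 0.04  0.46  1.81  0.    0.88 -0.04]
```

Call:
servo_tool([
  [0.3,[0,0,0],0],
  [0.6,[0,0,0],0],
  [1,[0,0,0],0],
  [1,[0,0,0],0],
  [1,[0,0,0],0],
  [1,[0,0,0],0],
  [1,[0,0,0],0],
  [1,[0,0,0],0],
])

```text
t: 2.93
ee_pos: [571.2, 36.4, 153.8]
orientation: [2.129, 2.31, 0.001]
ft_force: [0.4, -0.3, 0.0]
width: 42.1
grasp_force: 30.0
```

Call:
servo_tool([
  [1,[0,0,5],0],
  [1,[0,0,18],0],
  [1,[0,0,38],0],
  [1,[0,0,58],0],
  [1,[0,0,72],0],
  [1,[0,-10,76],0],
  [1,[-4,-30,76],0],
  [1,[-8,-55,76],-3],
  [1,[-12,-85,76],-6],
  [1,[-16,-115,76],-9],
])

```text
t: 3.77
ee_pos: [553.9, -79.9, 228.8]
orientation: [-2.304, -2.134, 0.002]
ft_force: [0.5, 1.1, -2.8]
width: 42.1
grasp_force: 30.0
```

Call:
servo_tool([
  [1,[-4,-30,0],-2],
  [1,[-8,-60,0],-4],
  [1,[-12,-90,0],-5.3],
  [1,[-16,-120,0],-5.3],
  [1,[-20,-150,0],-5.3],
  [1,[-22,-175,0],-5.3],
  [1,[-24,-195,0],-5.3],
  [1,[-25,-206,0],-5.3],
  [1,[-25,-211,0],-5.3],
  [1,[-25,-211,0],-5.3],
])

```text
t: 4.6
ee_pos: [529.5, -290.3, 229.0]
orientation: [-2.4, -2.025, 0.001]
ft_force: [-0.9, 0.2, -2.7]
width: 41.7
grasp_force: 30.0
```

```bash
python3 - <<'E'
from h import *
st()
a=ctrl.get_image("side"); cv2.imwrite("pics/s1.png",cv2.resize(a[170:340,230:430],None,fx=3.5,fy=3.5))
E
```

```text
4.6 [ 529.5 -290.3  229. ] tool y deg -9.7 tilt 0.06 w 41.7 gf 30.0 F [-0.9  0.2 -2.7] j [-0.52  0.4   1.68  0.    1.06 -0.35]
```

View pics/s1.png

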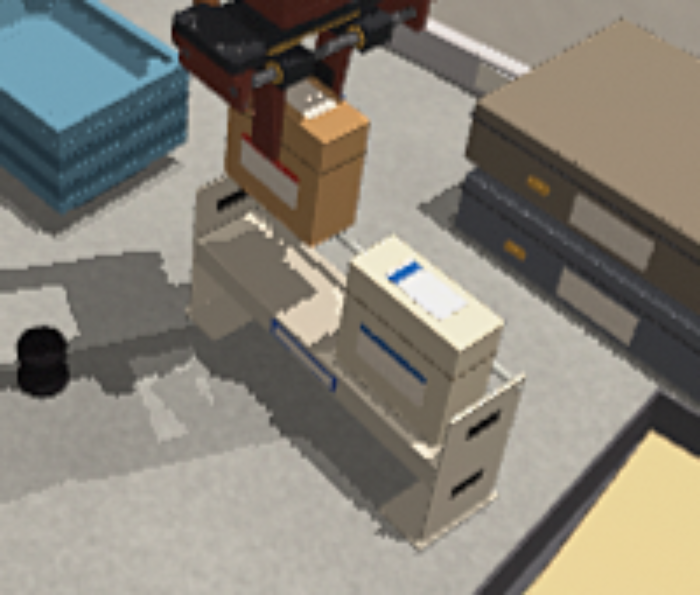

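The carton hangs level above the free half, at about (230–370, 90–240) in the crop, and lines up with the ledge. I'll lower it.

Call:
servo_tool([
  [1,[0,0,-8],0],
  [1,[0,0,-22],0],
  [1,[0,0,-38],0],
  [1,[0,0,-52],0],
  [1,[0,0,-62],0],
  [1,[0,0,-68],0],
  [1,[0,0,-70],0],
  [1,[0,0,-71],0],
  [1,[0,0,-71.5],0],
  [1,[0,0,-71.5],0],
])

```text
t: 5.48
ee_pos: [530.5, -289.8, 158.8]
orientation: [2.399, 2.027, 0.001]
ft_force: [0.3, -0.1, -3.4]
width: 42.1
grasp_force: 30.0
```

Call:
servo_tool([
  [1,[0,0,-0.7],0],
  [1,[0,0,-1.4],0],
  [1,[0,0,-1.4],0],
])

```text
t: 5.73
ee_pos: [530.1, -289.7, 157.0]
orientation: [2.4, 2.027, 0.0]
ft_force: [-0.9, 0.2, -2.8]
width: 41.9
grasp_force: 30.0
```

Call:
servo_tool([
  [1,[0,0,-0.7],0],
  [1,[0,0,-1.2],0],
  [1,[0,0,-1.2],0],
])

```text
t: 5.98
ee_pos: [530.1, -289.7, 155.8]
orientation: [2.4, 2.027, 0.0]
ft_force: [-0.6, 0.3, 0.2]
width: 41.8
grasp_force: 30.0
```

Call:
servo_tool([
  [1,[0,0,-0.7],0],
  [1,[0,0,-1.0],0],
  [1,[0,0,-1.0],0],
])

```text
t: 6.23
ee_pos: [530.2, -289.7, 155.7]
orientation: [2.399, 2.027, 0.0]
ft_force: [-1.9, 1.0, 7.0]
width: 42.2
grasp_force: 30.0
```

The carton is on the deck. I'll release it and go straight up.

Call:
servo_tool([
  [1,[0,0,0.7],0],
  [0.45,[0,0,0.7],0],
  [0.3,[0,0,0.7],0],
  [0,[0,0,0.7],0],
  [0,[0,0,0.7],0],
  [0,[0,0,0.7],0],
  [0,[0,0,0.7],0],
])

```text
t: 6.82
ee_pos: [530.0, -289.6, 155.2]
orientation: [-2.4, -2.027, 0.0]
ft_force: [0.6, 0.4, -0.1]
width: 78.0
grasp_force: 0.0
```

Call:
servo_tool([
  [0,[0,0,10],0],
  [0,[0,0,30],0],
  [0,[0,0,60],0],
  [0,[0,0,85],0],
  [0,[0,0,85],0],
  [0,[0,40,85],0],
  [0,[0,80,85],0],
  [0,[0,120,85],0],
  [0,[0,140,85],0],
  [0,[0,140,85],0],
])

```text
t: 7.65
ee_pos: [529.4, -146.1, 240.3]
orientation: [-2.395, -2.031, -0.0]
ft_force: [1.0, 0.1, -0.4]
width: 87.6
grasp_force: 0.0
```

```bash
cat > m2.py <<'E'
from h import *
st()
im=ctrl.get_image("top"); cv2.imwrite("pics/top1.png",im); hsv=cv2.cvtColor(im,cv2.COLOR_BGR2HSV)
def rect(mask,box,z,name,close=3):
    m=np.zeros(mask.shape,np.uint8); x0,y0,x1,y1=box; m[y0:y1,x0:x1]=(mask[y0:y1,x0:x1]>0)*255
    m=cv2.morphologyEx(m,cv2.MORPH_CLOSE,np.ones((close,close)))
    c=max(cv2.findContours(m,0,2)[0],key=cv2.contourArea).reshape(-1,2)
    P=onplane("top",c,z)[:,:2]
    r=cv2.minAreaRect(P.astype(np.float32)); b=cv2.boxPoints(r); e=[b[1]-b[0],b[2]-b[1]]
    L=max(e,key=np.linalg.norm); a=np.degrees(np.arctan2(L[1],L[0]))%180
    print(name,"c",np.round(r[0],1),"size",np.round(sorted(r[1]),1),"long",round(a,1))
R=cv2.inRange
rect(R(hsv,(90,60,50),(115,255,255)),(185,165,290,245),120,"tray")
cart=R(hsv,(8,60,110),(25,255,255))|R(hsv,(0,0,130),(180,60,255))|R(hsv,(170,120,80),(180,255,255))|R(hsv,(0,120,80),(8,255,255))
rect(R(hsv,(8,60,90),(25,255,255)),(325,195,445,250),183,"carton",9)
v=np.vstack([cv2.resize(im[170:250,190:450],None,fx=3,fy=3,interpolation=cv2.INTER_CUBIC)]); cv2.imwrite("pics/t1c.png",v)
E
python3 m2.py
```

```text
7.65 [ 529.4 -146.1  240.3] tool y deg -9.4 tilt 0.08 w 87.6 gf 0.0 F [ 1.   0.1 -0.4] j [-0.29  0.31  1.79  0.    1.04 -0.13]
tray c [570.6  17.1] size [149.8 209.7] long 86.7
carton c [ 522.9 -327.3] size [22.8 42.5] long 171.9
```

View pics/t1c.png

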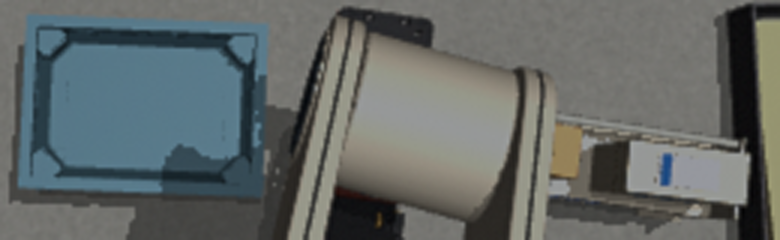

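The brown end of the carton shows at (555–580, 125–180), in place on the ledge, and the tray hasn't moved. The tray has corner gussets inside the rim, so I'll check their height in the side view.

```bash
python3 - <<'E'
from h import *
a=ctrl.get_image("side"); cv2.imwrite("pics/side1.png",a)
cv2.imwrite("pics/s2.png",cv2.resize(a[155:235,200:290],None,fx=7.4,fy=7.4,interpolation=cv2.INTER_CUBIC))
th=np.radians(-3.3); c,s=np.cos(th),np.sin(th)
for x,y in [(-75,105),(-75,-105),(75,-105),(75,105)]:
    p=[570.6+c*x-s*y,17.1+s*x+c*y,120]; print((x,y),np.round(p,1),((proj("side",p)-[200,155])*7.4).round(0))
E
```

```text
(-75, 105) [501.8 126.2 120. ] [[ 33. 152.]]
(-75, -105) [489.7 -83.4 120. ] [[338. 387.]]
(75, -105) [639.4 -92.  120. ] [[618. 236.]]
(75, 105) [651.5 117.6 120. ] [[304.  30.]]
```

View pics/s2.png

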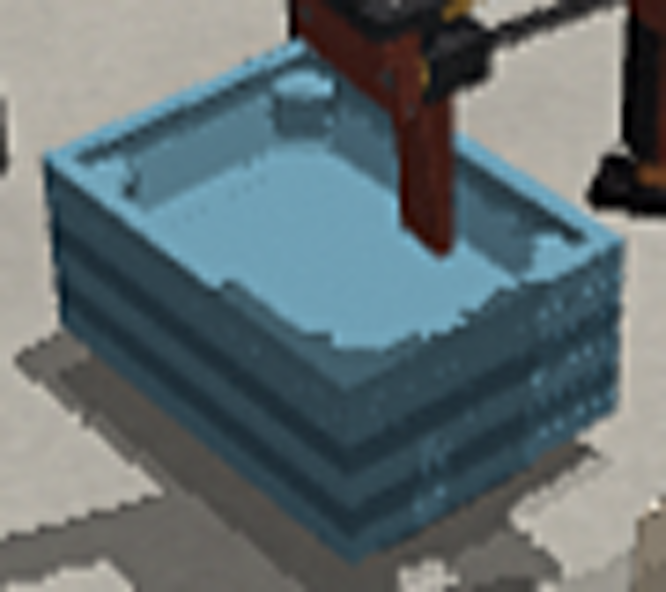

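```bash
python3 - <<'E'
from h import *
for uv in [(211.7,180.7),(202.7,189.3)]:
    for z in (90,96,100,104,108,112,116,120):
        p=onplane("top",[uv],z)[0]; print(uv,z,p.round(0),((proj("side",p)-[200,155])*7.4).round(0))
E
```

```text
(211.7, 180.7) 90 [638.  86.  90.] [[330. 123.]]
(211.7, 180.7) 96 [637.  85.  96.] [[329. 114.]]
(211.7, 180.7) 100 [637.  85. 100.] [[329. 107.]]
(211.7, 180.7) 104 [636.  84. 104.] [[328. 101.]]
(211.7, 180.7) 108 [636.  84. 108.] [[328.  94.]]
(211.7, 180.7) 112 [635.  83. 112.] [[328.  88.]]
(211.7, 180.7) 116 [635.  83. 116.] [[327.  81.]]
(211.7, 180.7) 120 [634.  83. 120.] [[327.  74.]]
(202.7, 189.3) 90 [615. 110.  90.] [[258. 121.]]
(202.7, 189.3) 96 [615. 109.  96.] [[258. 112.]]
(202.7, 189.3) 100 [614. 109. 100.] [[257. 105.]]
(202.7, 189.3) 104 [614. 108. 104.] [[257.  99.]]
(202.7, 189.3) 108 [613. 108. 108.] [[256.  92.]]
(202.7, 189.3) 112 [613. 107. 112.] [[256.  86.]]
(202.7, 189.3) 116 [613. 107. 116.] [[256.  79.]]
(202.7, 189.3) 120 [612. 106. 120.] [[255.  73.]]
```

The gusset tops are at about 106 mm, which is level with the bottom of the rim band, so tips at 110 mm clear them. I'll pinch the +y short rim near corner a, at world (524.4, 119.9), with the tool y axis at 86.7°.

Call:
servo_tool([
  [0,[0,25,0],7],
  [0,[0,55,0],14],
  [0,[0,90,0],21],
  [0,[0,120,0],28],
  [0,[-2,150,0],35],
  [0,[-3,180,0],42],
  [0,[-4,210,0],49],
  [0,[-5,240,0],56],
  [0,[-5,260,0],63],
  [0,[-5,265,0],70],
])

```text
t: 8.58
ee_pos: [525.8, 116.8, 240.3]
orientation: [0.792, 3.039, 0.001]
ft_force: [-0.3, 0.4, 0.3]
width: 87.8
grasp_force: 0.0
```

Call:
servo_tool([
  [0,[0,0,0],7],
  [0,[0,0,0],14],
  [0,[0,0,0],21],
  [0,[0,0,0],26.2],
  [0,[0,0,0],26.2],
  [0,[0,0,0],26.2],
  [0,[0,0,0],26.2],
])

```text
t: 9.17
ee_pos: [525.4, 114.6, 240.2]
orientation: [0.1, 3.14, -0.0]
ft_force: [-0.4, -0.1, -0.7]
width: 87.9
grasp_force: 0.0
```

```bash
python3 -c "
from h import *
st()"
```

```text
9.17 [525.4 114.6 240.2] tool y deg 86.4 tilt 0.01 w 87.9 gf 0.0 F [-0.4 -0.1 -0.7] j [ 0.19  0.29  1.82 -0.    1.03 -1.31]
```

Call:
servo_tool([
  [0,[-1,5.3,-10],0.3],
  [0,[-1,5.3,-35],0.3],
  [0,[-1,5.3,-65],0.3],
  [0,[-1,5.3,-90],0.3],
  [0,[-1,5.3,-105],0.3],
  [0,[-1,5.3,-112],0.3],
  [0,[-1,5.3,-116],0.3],
  [0,[-1,5.3,-116],0.3],
  [0,[-1,5.3,-116],0.3],
  [0,[-1,5.3,-116],0.3],
])

```text
t: 10.0
ee_pos: [524.5, 120.8, 125.0]
orientation: [0.086, 3.139, 0.0]
ft_force: [-0.5, 0.4, -1.0]
width: 87.9
grasp_force: 0.0
```

```bash
python3 -c "
from h import *
st()"
```

```text
10.0 [524.5 120.8 125. ] tool y deg 86.9 tilt 0.07 w 87.9 gf 0.0 F [-0.5  0.4 -1. ] j [ 0.2   0.46  1.9   0.    0.79 -1.31]
```

Call:
servo_tool([
  [0.5,[0,0,0],0],
  [0.7,[0,0,0],0],
  [0.8,[0,0,0],0],
  [0.86,[0,0,0],0],
  [0.9,[0,0,0],0],
  [1,[0,0,0],0],
  [1,[0,0,0],0],
  [1,[0,0,0],0],
  [1,[0,0,0],0],
])

```text
t: 10.75
ee_pos: [524.1, 120.6, 124.4]
orientation: [0.085, 3.14, -0.0]
ft_force: [1.0, -1.4, 1.4]
width: 31.1
grasp_force: 0.7
```

```bash
python3 -c "
from h import *
st()"
```

```text
10.75 [524.1 120.6 124.4] tool y deg 86.9 tilt 0.01 w 31.1 gf 0.7 F [ 1.  -1.4  1.4] j [ 0.2   0.46  1.9  -0.    0.79 -1.31]
```

Call:
servo_tool([
  [1,[0,0,0],0],
  [1,[0,0,0],0],
  [1,[0,0,0],0],
  [1,[0,0,0],0],
])

```text
t: 11.08
ee_pos: [524.2, 120.4, 124.2]
orientation: [0.085, 3.14, -0.001]
ft_force: [0.9, -2.7, -0.6]
width: 9.6
grasp_force: 30.0
```

```bash
python3 - <<'E'
from h import *
st(); o=ctrl.get_obs(); print(o["moment"].round(2))
a=ctrl.get_image("side")
cv2.imwrite("pics/s3.png",cv2.resize(a[125:235,190:300],None,fx=5.4,fy=5.4,interpolation=cv2.INTER_CUBIC))
E
```

```text
11.08 [524.2 120.4 124.2] tool y deg 86.9 tilt 0.03 w 9.6 gf 30.0 F [ 0.9 -2.7 -0.6] j [ 0.2   0.46  1.9  -0.    0.79 -1.31]
[-0.5  -0.22  0.01]
```

View pics/s3.png

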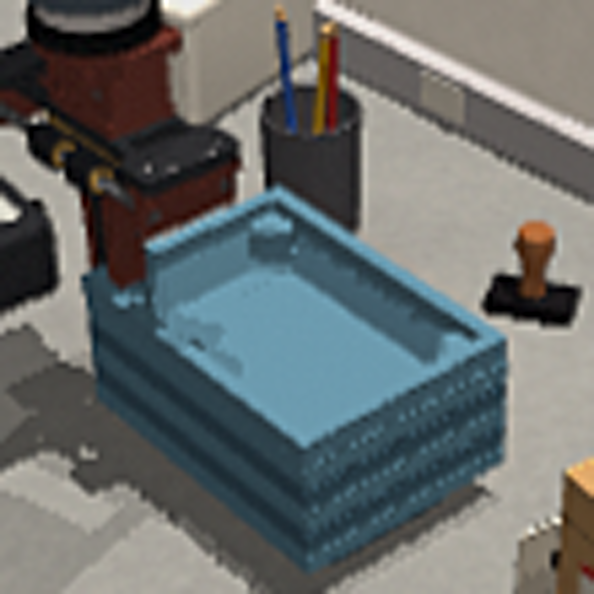

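The rim is pinched near corner a at about (125, 290) in the crop: opening 9.6 mm, grip 30 N. I'll lift slowly and watch the force.

Call:
servo_tool([
  [1,[0,0,1],0],
  [1,[0,0,2],0],
  [1,[0,0,3],0],
  [1,[0,0,4],0],
  [1,[0,0,4],0],
])

```text
t: 11.55
ee_pos: [524.0, 120.5, 128.3]
orientation: [-0.085, -3.14, 0.0]
ft_force: [1.6, -4.7, -1.8]
width: 9.4
grasp_force: 30.1
```

Call:
servo_tool([
  [1,[0,0,1],0],
  [1,[0,0,2],0],
  [1,[0,0,3],0],
  [1,[0,0,4],0],
  [1,[0,0,4],0],
])

```text
t: 11.97
ee_pos: [524.0, 120.6, 132.4]
orientation: [-0.086, -3.14, 0.0]
ft_force: [2.5, -3.9, -2.3]
width: 9.7
grasp_force: 30.2
```

```bash
cat > m3.py <<'E'
import sys
from h import *
st(); print(ctrl.get_obs()["moment"].round(2))
im=ctrl.get_image("side"); cv2.imwrite("pics/x%s.png"%sys.argv[1],im)
r=cv2.imread("pics/side1.png")
E
python3 m3.py 1
```

```text
11.97 [524.  120.6 132.4] tool y deg 86.9 tilt 0.01 w 9.7 gf 30.2 F [ 2.5 -3.9 -2.3] j [ 0.2   0.45  1.89  0.    0.8  -1.31]
[-0.36 -0.17  0.04]
```

```bash
cat >> m3.py <<'E'
th=np.radians(-3.3); c,s=np.cos(th),np.sin(th)
def W(x,y,z): return [570.6+c*x-s*y,17.1+s*x+c*y,z]
g=lambda i:cv2.cvtColor(i,cv2.COLOR_BGR2GRAY)
L=[("a",-75,105),("b",-75,-105),("c",75,-105),("d",75,105)]
P=np.float32([proj("side",W(x,y,120))[0] for _,x,y in L]+[proj("side",W(-75,-105,0))[0]])
up=np.float32([proj("side",W(x,y,130))[0] for _,x,y in L]+[proj("side",W(-75,-105,10))[0]])-P
q,ok,_=cv2.calcOpticalFlowPyrLK(g(r),g(im),P[:,None],None,winSize=(15,15),maxLevel=2)
for n,p,k,u,o in zip("a b c d stack".split(),P,q[:,0],up,ok): print(n,int(o[0]),"shift px",(k-p).round(2),"=> rise mm",round(float((k-p)@u/(u@u)*10),1))
E
python3 m3.py 2
```

```text
12.02 [524.1 120.7 132.4] tool y deg 86.9 tilt 0.01 w 9.8 gf 30.2 F [ 3.1 -4.3 -1.8] j [ 0.2   0.45  1.89  0.    0.8  -1.31]
[-0.38 -0.24  0.05]
a 1 shift px [-0.25 -2.92] => rise mm 11.3
b 1 shift px [-1.7  3.1] => rise mm -11.3
c 1 shift px [-0.25 -0.07] => rise mm 0.2
d 1 shift px [ -0.14 -13.2 ] => rise mm 52.9
stack 1 shift px [  1.67 -10.39] => rise mm 43.7
```

Call:
servo_tool([
  [1,[0,0,1.5],0],
  [1,[0,0,3],0],
  [1,[0,0,4.5],0],
  [1,[0,0,6],0],
  [1,[0,0,6],0],
])

```text
t: 12.48
ee_pos: [523.9, 121.1, 138.6]
orientation: [-0.085, -3.14, -0.001]
ft_force: [0.3, 0.0, -2.6]
width: 9.8
grasp_force: 30.3
```

```bash
python3 m3.py 3; python3 -c "
import cv2
a=cv2.imread('pics/x3.png');b=cv2.imread('pics/s3.png')
cv2.imwrite('pics/v3.png',cv2.resize(a[125:235,190:300],None,fx=5.4,fy=5.4,interpolation=cv2.INTER_CUBIC))"
```

```text
12.48 [523.9 121.1 138.6] tool y deg 86.9 tilt 0.04 w 9.8 gf 30.3 F [ 0.3  0.  -2.6] j [ 0.2   0.44  1.89  0.    0.82 -1.31]
[0.44 0.04 0.08]
a 1 shift px [-0.45 -4.23] => rise mm 16.5
b 1 shift px [-1.43  1.86] => rise mm -6.7
c 1 shift px [-0.43 -0.27] => rise mm 1.0
d 1 shift px [ 81.22 -92.71] => rise mm 359.5
stack 1 shift px [  1.76 -10.44] => rise mm 44.0
```

View pics/v3.png

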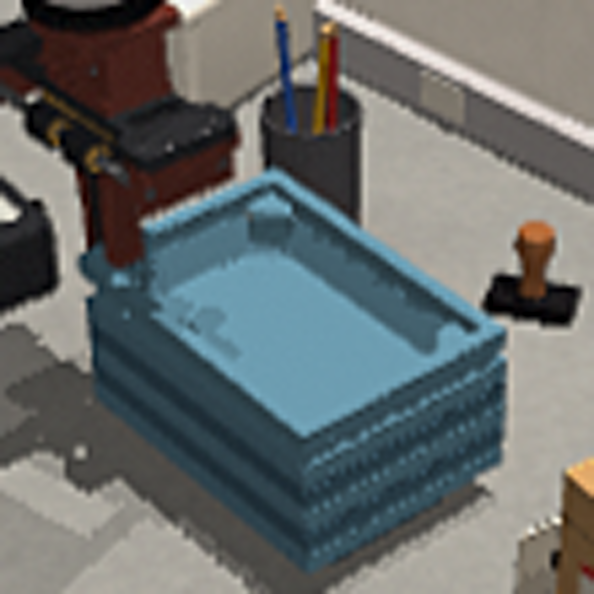

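The peel is working. Corner a is at about (90, 265) in the crop and up roughly 15 mm, d at (275, 168) has risen less, and c at (505, 333) is still almost down. The stack hasn't moved, so I'll continue.

Call:
servo_tool([
  [1,[0,0,1.5],0],
  [1,[0,0,3],0],
  [1,[0,0,4.5],0],
  [1,[0,0,6],0],
  [1,[0,0,7.5],0],
  [1,[0,0,9],0],
  [1,[0,0,10],0],
  [1,[0,0,10],0],
])

```text
t: 13.2
ee_pos: [524.1, 120.7, 148.6]
orientation: [0.086, 3.14, 0.0]
ft_force: [-0.0, 0.1, -2.5]
width: 9.6
grasp_force: 30.2
```

```bash
cat > m4.py <<'E'
import sys
from h import *
# rise of corners by patch matching against x2-era images: track d,b,c from x3 (known positions) 
st(); im=ctrl.get_image("side"); n=sys.argv[1]; cv2.imwrite(f"pics/x{n}.png",im)
r=cv2.imread("pics/x3.png")
pts={"a":(88,270),"b":(305,437),"c":(500,335),"d":(275,170),"stackR":(502,462),"stackB":(312,565)}
for k,(u,v) in pts.items():
    x,y=round(u/5.4+190),round(v/5.4+125); w=6
    T=r[y-w:y+w+1,x-w:x+w+1]; S=im[y-w-16:y+w+9,x-w-8:x+w+9]
    m=cv2.matchTemplate(S,T,cv2.TM_CCOEFF_NORMED); _,s,_,l=cv2.minMaxLoc(m); print(k,"dpx",l[0]-8,l[1]-16,round(s,2))
E
python3 m4.py 4
```

```text
13.2 [524.1 120.7 148.6] tool y deg 86.9 tilt 0.02 w 9.6 gf 30.2 F [-0.   0.1 -2.5] j [ 0.2   0.42  1.89 -0.    0.84 -1.31]
a dpx 0 -2 0.88
b dpx 0 -2 0.88
c dpx 0 -1 0.8
d dpx 0 -2 0.93
stackR dpx 0 0 1.0
stackB dpx 0 0 1.0
```

```bash
cat > m5.py <<'E'
import sys
from h import *
th=np.radians(-3.3); c,s=np.cos(th),np.sin(th)
W=lambda x,y,z:[570.6+c*x-s*y,17.1+s*x+c*y,z]
A=cv2.imread("pics/s3.png")
pts={"b":(-75,-105,(305,442)),"c":(75,-105,(500,340)),"d":(75,105,(275,188)),"stR":(75,-105,(502,462)),"stB":(-75,-105,(312,565))}
for n in sys.argv[1:]:
    im=cv2.imread(f"pics/x{n}.png"); B=cv2.resize(im[125:235,190:300],None,fx=5.4,fy=5.4,interpolation=cv2.INTER_CUBIC)
    for k,(x,y,(u,v)) in pts.items():
        w=20; T=A[max(v-w,0):v+w,u-w:u+w]; S=B[v-w-100:v+w+8,u-w-15:u+w+16]
        m=cv2.matchTemplate(S,T,cv2.TM_CCOEFF_NORMED); _,sc,_,l=cv2.minMaxLoc(m)
        d=np.array([l[0]-15,l[1]-100])/5.4; up=(proj("side",W(x,y,140))-proj("side",W(x,y,120)))[0]/20
        print(n,k,d.round(2),"rise",round(float(d@up/(up@up)),1),round(sc,2))
E
python3 m5.py 1 2 3 4
```

```text
1 b [ 0.19 -0.56] rise 2.0 0.99
1 c [ 0.   -0.19] rise 0.7 0.98
1 d [-0.19 -1.67] rise 6.7 0.98
1 stR [-0.19  0.  ] rise -0.0 0.99
1 stB [0. 0.] rise 0.0 0.94
2 b [ 0.19 -0.56] rise 2.0 0.99
2 c [ 0.   -0.19] rise 0.7 0.98
2 d [-0.19 -1.67] rise 6.7 0.98
2 stR [-0.19  0.  ] rise -0.0 0.99
2 stB [0. 0.] rise 0.0 0.95
3 b [ 0.   -1.85] rise 6.8 0.98
3 c [-0.56 -0.74] rise 2.7 0.86
3 d [-0.37 -3.33] rise 13.3 0.97
3 stR [-0.19  0.  ] rise -0.0 0.99
3 stB [ 0.19 -0.19] rise 0.7 0.88
4 b [-0.19 -4.26] rise 15.8 0.98
4 c [  1.85 -11.67] rise 44.5 0.54
4 d [-0.56 -5.74] rise 23.0 0.97
4 stR [-0.19  0.  ] rise -0.0 0.99
4 stB [ 0.19 -0.19] rise 0.7 0.88
```

Force is now just the tray's weight, so it's already free. The corner rises confirm the diagonal lift (a ≈ 17, c ≈ 2.7 mm), but the tray's x-tilt is only about 0.02 rad, right at the threshold. To make sure of step 2, I'll lower it a little and ease the grip so the tray sags further about the pinch.

Call:
servo_tool([
  [1,[0,0,-1.5],0],
  [1,[0,0,-3],0],
  [1,[0,0,-4],0],
  [0.95,[0,0,-4],0],
  [0.92,[0,0,-4],0],
  [0.92,[0,0,-4],0],
])

```text
t: 13.75
ee_pos: [524.0, 120.7, 144.2]
orientation: [-0.085, -3.14, 0.0]
ft_force: [-0.5, -0.4, -2.4]
width: 9.7
grasp_force: 30.2
```

Call:
servo_tool([
  [0.9,[0,0,0],0],
  [0.9,[0,0,0],0],
  [0.9,[0,0,0],0],
])

```text
t: 14.0
ee_pos: [524.1, 120.7, 144.3]
orientation: [0.085, 3.14, 0.0]
ft_force: [-0.8, 0.6, -3.0]
width: 9.7
grasp_force: 30.2
```

```bash
python3 m4.py 5 | head -1; python3 m5.py 5
```

```text
14.0 [524.1 120.7 144.3] tool y deg 86.9 tilt 0.01 w 9.7 gf 30.2 F [-0.8  0.6 -3. ] j [ 0.2   0.43  1.89 -0.    0.83 -1.31]
5 b [ 0.   -2.96] rise 10.9 0.99
5 c [-1.11 -1.3 ] rise 4.7 0.66
5 d [-0.37 -4.63] rise 18.5 0.97
5 stR [-0.19  0.  ] rise -0.0 0.99
5 stB [ 0.19 -0.19] rise 0.7 0.89
```

Call:
servo_tool([
  [0.892,[0,0,0],0],
  [0.892,[0,0,0],0],
])

```text
t: 14.22
ee_pos: [524.1, 120.7, 144.3]
orientation: [0.085, 3.14, 0.0]
ft_force: [1.2, 0.2, -2.9]
width: 9.6
grasp_force: 22.6
```

Call:
servo_tool([
  [0.889,[0,0,0],0],
  [0.889,[0,0,0],0],
])

```text
t: 14.38
ee_pos: [524.1, 120.7, 144.3]
orientation: [0.085, 3.14, -0.0]
ft_force: [-0.4, -0.2, -3.1]
width: 10.5
grasp_force: 17.1
```

Call:
servo_tool([
  [0.887,[0,0,0],0],
  [0.887,[0,0,0],0],
])

```text
t: 14.55
ee_pos: [524.1, 120.7, 144.3]
orientation: [0.085, 3.14, 0.0]
ft_force: [0.7, -0.9, -2.3]
width: 10.2
grasp_force: 13.3
```

```bash
cat > m6.py <<'E'
import sys,subprocess
from h import *
n=sys.argv[1]
out=subprocess.run(["python3","m4.py",n],capture_output=True,text=True).stdout.splitlines()[0]; print(out)
print(subprocess.run(["python3","m5.py",n],capture_output=True,text=True).stdout)
E
python3 m6.py 6
```

```text
14.55 [524.1 120.7 144.3] tool y deg 86.9 tilt 0.01 w 10.2 gf 13.3 F [ 0.7 -0.9 -2.3] j [ 0.2   0.43  1.89 -0.    0.83 -1.31]
6 b [ 0.   -0.93] rise 3.4 0.99
6 c [-0.19 -0.19] rise 0.7 0.97
6 d [-0.37 -4.26] rise 17.0 0.97
6 stR [-0.19  0.  ] rise -0.0 0.99
6 stB [ 0.19 -0.19] rise 0.7 0.88
```

The grip force follows the closure command in small steps, and the tray sagged so that c is down and a is up about 21 mm. I'll raise it a few mm with a still softer grip to increase the x-tilt.

Call:
servo_tool([
  [0.885,[0,0,1.5],0],
  [0.885,[0,0,3],0],
  [0.885,[0,0,4.5],0],
  [0.885,[0,0,6],0],
  [0.885,[0,0,6],0],
])

```text
t: 15.02
ee_pos: [524.2, 120.7, 150.7]
orientation: [0.085, 3.14, 0.0]
ft_force: [1.1, 0.4, -1.7]
width: 10.2
grasp_force: 13.2
```

```bash
python3 m6.py 7
```

```text
15.02 [524.2 120.7 150.7] tool y deg 86.9 tilt 0.03 w 10.2 gf 13.2 F [ 1.1  0.4 -1.7] j [ 0.2   0.42  1.88  0.    0.84 -1.31]
7 b [-0.19 -1.3 ] rise 4.8 0.98
7 c [-0.37 -0.19] rise 0.6 0.97
7 d [-0.56 -5.74] rise 23.0 0.97
7 stR [-0.19  0.  ] rise -0.0 0.99
7 stB [ 0.19 -0.19] rise 0.7 0.88
```

Call:
servo_tool([
  [0.884,[0,0,1.5],0],
  [0.883,[0,0,3],0],
  [0.883,[0,0,4.5],0],
  [0.883,[0,0,6],0],
  [0.883,[0,0,8],0],
  [0.883,[0,0,8],0],
])

```text
t: 15.57
ee_pos: [524.2, 120.8, 158.7]
orientation: [0.085, 3.14, 0.0]
ft_force: [0.5, 1.1, -1.5]
width: 10.5
grasp_force: 14.0
```

```bash
python3 m6.py 8
```

```text
15.57 [524.2 120.8 158.7] tool y deg 86.9 tilt 0.03 w 10.5 gf 14.0 F [ 0.5  1.1 -1.5] j [ 0.2   0.4   1.88  0.    0.86 -1.31]
8 b [-0.37 -1.67] rise 6.2 0.98
8 c [-0.93 -0.19] rise 0.5 0.95
8 d [-0.74 -7.22] rise 28.9 0.97
8 stR [-0.19  0.  ] rise -0.0 0.99
8 stB [ 0.19 -0.19] rise 0.7 0.88
```

Step 2 is now clear: a is up over 30 mm, c is down 0.5 mm, and the tilts are about 0.04 and 0.13 rad. I'll tighten the grip and lift off.

Call:
servo_tool([
  [0.9,[0,0,0],0],
  [1,[0,0,0],0],
  [1,[0,0,0],0],
  [1,[0,0,2],0],
  [1,[0,0,5],0],
  [1,[0,0,9],0],
  [1,[0,0,14],0],
  [1,[0,0,20],0],
  [1,[0,0,26],0],
  [1,[0,0,30],0],
])

```text
t: 16.45
ee_pos: [524.4, 120.8, 189.4]
orientation: [0.085, 3.139, 0.0]
ft_force: [0.3, 0.1, -2.2]
width: 10.2
grasp_force: 30.2
```

Call:
servo_tool([
  [1,[0,0,3],0],
  [1,[0,0,8],0],
  [1,[0,0,15],0],
  [1,[-4,0,22],0],
  [1,[-12,0,28],0],
  [1,[-24,0,30],0],
  [1,[-38,0,30],0],
  [1,[-50,0,30],0],
  [1,[-58,0,30],0],
  [1,[-62,0,30],0],
])

```text
t: 17.28
ee_pos: [460.1, 120.6, 218.2]
orientation: [-0.085, -3.139, 0.0]
ft_force: [0.2, 0.1, -2.7]
width: 10.2
grasp_force: 30.2
```

```bash
python3 - <<'E'
from h import *
st(); a=ctrl.get_image("side"); b=ctrl.get_image("top")
cv2.imwrite("pics/lift.png",np.hstack([cv2.resize(a[90:250,120:310],None,fx=2.1,fy=2.1),cv2.resize(b[130:290,80:270],None,fx=2.1,fy=2.1)]))
E
```

```text
17.28 [460.1 120.6 218.2] tool y deg 86.9 tilt 0.06 w 10.2 gf 30.2 F [ 0.2  0.1 -2.7] j [ 0.23  0.23  1.97  0.    0.95 -1.29]
```

View pics/lift.png

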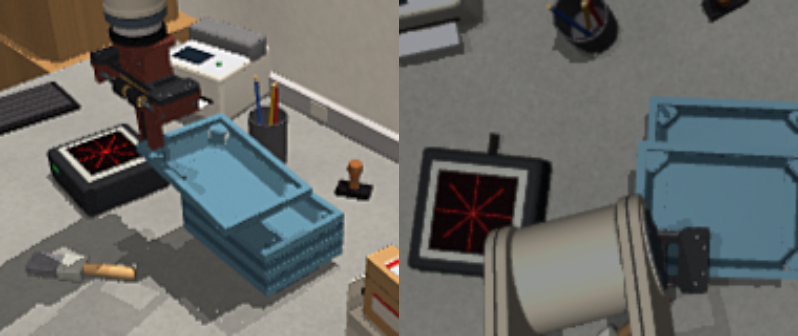

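The tray is lifted clear of the still-nested stack, at about (145–310, 115–225) in the left panel. Its far end sags somewhat. I'll carry it over the reader.

Call:
servo_tool([
  [1,[0,6,0],0],
  [1,[0,20,0],0],
  [1,[0,42,0],0],
  [1,[0,68,0],0],
  [1,[0,96,0],0],
  [1,[0,124,0],0],
  [1,[0,152,0],0],
  [1,[0,178,0],0],
  [1,[0,200,0],0],
  [1,[0,215,0],0],
])

```text
t: 18.22
ee_pos: [462.5, 338.5, 218.1]
orientation: [0.084, 3.14, 0.001]
ft_force: [0.3, -0.2, -3.3]
width: 10.2
grasp_force: 30.3
```

Call:
servo_tool([
  [1,[0,12,0],0],
  [1,[0,30,0],0],
  [1,[0,52,0],0],
  [1,[1,75,0],0],
  [1,[2,94,0],0],
  [1,[2,108,0],0],
  [1,[2,116,0],0],
  [1,[2,118,0],0],
  [1,[2,118,0],0],
  [1,[2,118,0],0],
])

```text
t: 19.05
ee_pos: [463.9, 452.9, 218.1]
orientation: [-0.086, -3.14, 0.001]
ft_force: [0.0, 0.3, -3.2]
width: 9.8
grasp_force: 30.2
```

```bash
python3 - <<'E'
from h import *
st(); a=ctrl.get_image("side"); b=ctrl.get_image("top"); cv2.imwrite("pics/sA.png",a); cv2.imwrite("pics/tA.png",b)
cv2.imwrite("pics/over.png",np.hstack([cv2.resize(a[80:230,90:280],None,fx=2.1,fy=2.1),cv2.resize(b[150:300,50:240],None,fx=2.1,fy=2.1)]))
E
```

```text
19.05 [463.9 452.9 218.1] tool y deg 86.9 tilt 0.06 w 9.8 gf 30.2 F [ 0.   0.3 -3.2] j [ 0.76  0.48  1.59 -0.    1.08 -0.76]
```

View pics/over.png

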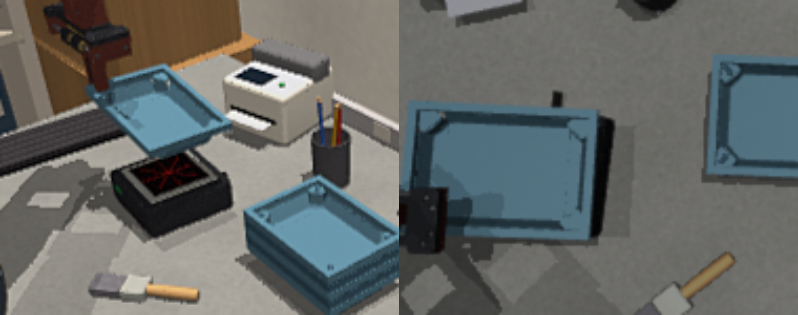

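The tray is over the reader. In the side panel the rim corners are near (88,92), (148,68), (230,125) and (160,155); in the top panel (413,103), (600,110) and (590,240). I'll triangulate them to get the tilt.

```bash
cat > m7.py <<'E'
import sys
from h import *
if len(sys.argv)>1:
    st(); cv2.imwrite("pics/sA.png",ctrl.get_image("side")); cv2.imwrite("pics/tA.png",ctrl.get_image("top"))
def corners(f,box,seeds):
    im=cv2.imread(f); h=cv2.cvtColor(im,cv2.COLOR_BGR2HSV); m=cv2.inRange(h,(90,60,40),(115,255,255)); k=np.zeros_like(m); x0,y0,x1,y1=box; k[y0:y1,x0:x1]=m[y0:y1,x0:x1]
    k=cv2.morphologyEx(k,cv2.MORPH_CLOSE,np.ones((3,3)))
    c=cv2.convexHull(max(cv2.findContours(k,0,2)[0],key=cv2.contourArea)).reshape(-1,2)
    return {n:max(c,key=lambda p:np.dot(p,d)).astype(float) for n,d in seeds.items()}
def P(n):
    f,cx,cy,R,t=cam(n); return np.array([[f,0,cx],[0,f,cy],[0,0,1]])@np.c_[R,t]
T=corners("pics/tA.png",(50,180,160,280),{"b":(1,1),"c":(1,-1),"d":(-1,-1)})
S=corners("pics/sA.png",(90,80,205,160),{"c":(1,0),"d":(.1,-1),"a":(-1,0)})
im=cv2.imread("pics/sA.png"); print("T",T,"S",S)
X={}
for n in "cd":
    q=cv2.triangulatePoints(P("top"),P("side"),T[n],S[n])[:,0]; X[n]=q[:3]/q[3]; e=np.linalg.norm(proj("side",X[n])-S[n]); print(n,X[n].round(1),"reproj",e.round(1))
for z in (190,200,210): print("b at z",z,onplane("top",[T["b"]],z)[0].round(1),proj("side",onplane("top",[T["b"]],z)).round(1))
print("tilt y",(X["d"]-X["c"])[2]/np.linalg.norm(X["d"]-X["c"]), "len",np.linalg.norm(X["d"]-X["c"]))
E
python3 m7.py
```

```text
T {'b': array([140., 263.]), 'c': array([143., 202.]), 'd': array([ 55., 198.])} S {'c': array([200., 140.]), 'd': array([169., 111.]), 'a': array([131., 124.])}
c [579.1 247.2 170. ] reproj 0.4
d [590.6 448.  205.5] reproj 0.7
b at z 190 [430.3 249.3 190. ] [[161.  150.6]]
b at z 200 [431.  246.6 200. ] [[161.1 148.1]]
b at z 210 [431.6 243.9 210. ] [[161.2 145.6]]
tilt y 0.17393907605546394 len 204.20129546829875
```

The tray tilts about 0.18 rad, over the 0.14 limit. I'll set it on the reader to level it, then regrip at the middle of the short side.

Call:
servo_tool([
  [1,[-1,2,-6],0],
  [1,[-1,2,-18],0],
  [1,[-1,2,-32],0],
  [1,[-1,2,-44],0],
  [1,[-1,2,-54],0],
  [1,[-1,2,-60],0],
  [1,[-1,2,-63],0],
  [1,[-1,2,-66],0],
  [1,[-1,2,-69],0],
  [1,[-1,2,-70],0],
])

```text
t: 19.98
ee_pos: [463.1, 455.8, 148.2]
orientation: [0.086, 3.14, 0.0]
ft_force: [0.4, -0.1, -2.5]
width: 10.0
grasp_force: 30.3
```

Call:
servo_tool([
  [1,[0,0,-3],0],
  [1,[0,0,-6],0],
  [1,[0,0,-9],0],
  [1,[0,0,-12],0],
  [1,[0,0,-12],0],
])

```text
t: 20.4
ee_pos: [462.7, 455.4, 135.6]
orientation: [-0.085, -3.14, 0.001]
ft_force: [0.2, 0.6, -3.3]
width: 10.4
grasp_force: 30.3
```

Call:
servo_tool([
  [1,[0,0,-3],0],
  [1,[0,0,-6],0],
  [1,[0,0,-9],0],
  [1,[0,0,-12],0],
  [1,[0,0,-12],0],
])

```text
t: 20.82
ee_pos: [462.8, 455.6, 123.7]
orientation: [-0.085, -3.14, 0.001]
ft_force: [0.3, 0.6, -1.3]
width: 9.9
grasp_force: 29.1
```

Call:
servo_tool([
  [1,[0,0,-2],0],
  [1,[0,0,-4],0],
  [1,[0,0,-6],0],
  [1,[0,0,-8],0],
  [1,[0,0,-8],0],
])

```text
t: 21.23
ee_pos: [462.9, 455.6, 115.9]
orientation: [-0.085, -3.14, 0.001]
ft_force: [0.4, 1.0, -1.1]
width: 10.0
grasp_force: 29.6
```

Call:
servo_tool([
  [1,[0,0,-2],0],
  [1,[0,0,-4],0],
  [1,[0,0,-5],0],
  [1,[0,0,-5],0],
])

```text
t: 21.57
ee_pos: [463.0, 455.6, 111.0]
orientation: [-0.085, -3.14, 0.0]
ft_force: [0.8, 1.1, 0.2]
width: 10.0
grasp_force: 29.9
```

Call:
servo_tool([
  [1,[0,0,-1],0],
  [1,[0,0,-2],0],
  [1,[0,0,-2],0],
])

```text
t: 21.82
ee_pos: [463.0, 455.7, 109.2]
orientation: [0.085, 3.14, 0.0]
ft_force: [0.1, 0.9, -0.5]
width: 10.0
grasp_force: 30.0
```

Nearly seated. I'll press 2 mm more, open, and raise slightly.

Call:
servo_tool([
  [1,[0,0,-1],0],
  [1,[0,0,-2],0],
  [1,[0,0,-2],0],
  [0.87,[0,0,-2],0],
  [0.8,[0,0,-2],0],
  [0.6,[0,0,-2],0],
  [0.5,[0,0,-2],0],
  [0.5,[0,0,-2],0],
  [0.5,[0,0,-2],0],
])

```text
t: 22.57
ee_pos: [463.1, 455.8, 107.4]
orientation: [0.086, 3.14, 0.0]
ft_force: [-0.2, 0.4, 0.9]
width: 40.6
grasp_force: 0.8
```

Call:
servo_tool([
  [0.5,[0,0,5],0],
  [0.5,[0,0,20],0],
  [0.5,[0,0,35],0],
  [0.5,[0,0,35],0],
  [0.5,[0,0,35],0],
])

```text
t: 22.98
ee_pos: [463.3, 455.9, 142.9]
orientation: [0.085, 3.139, 0.001]
ft_force: [-0.7, -0.1, -0.1]
width: 44.1
grasp_force: 0.0
```

```bash
python3 m7.py 1; python3 - <<'E'
from h import *
im=cv2.imread("pics/tA.png"); h=cv2.cvtColor(im,cv2.COLOR_BGR2HSV); m=cv2.inRange(h,(90,60,40),(115,255,255))
k=np.zeros_like(m); k[180:290,50:170]=m[180:290,50:170]; k=cv2.morphologyEx(k,cv2.MORPH_CLOSE,np.ones((5,5)))
c=max(cv2.findContours(k,0,2)[0],key=cv2.contourArea).reshape(-1,2)
r=cv2.minAreaRect(onplane("top",c,103)[:,:2].astype(np.float32)); print(r)
E
```

```text
22.98 [463.3 455.9 142.9] tool y deg 86.9 tilt 0.08 w 44.1 gf 0.0 F [-0.7 -0.1 -0.1] j [ 0.76  0.57  1.63 -0.    0.94 -0.76]
T {'b': array([149., 260.]), 'c': array([151., 204.]), 'd': array([ 72., 202.])} S {'c': array([202., 159.]), 'd': array([172., 136.]), 'a': array([137., 151.])}
c [578.8 246.3  93.7] reproj 0.2
d [588.7 452.2 100.2] reproj 0.7
b at z 190 [437.  227.8 190. ] [[166.5 152.3]]
b at z 200 [437.6 225.3 200. ] [[166.6 149.8]]
b at z 210 [438.2 222.8 210. ] [[166.7 147.3]]
tilt y 0.031488244241195194 len 206.2952564032534
((509.03387451171875, 351.6768798828125), (213.4019012451172, 151.98760986328125), 86.66985321044922)
```

The tray is seated flat on the reader, centred at (509, 352). I'll regrip at mid short side, (515, 451.5).

Call:
servo_tool([
  [0.5,[20,-2,0],0],
  [0.5,[40,-4,0],0],
  [0.5,[51.5,-4.4,0],0],
  [0.5,[51.5,-4.4,-10],0],
  [0.5,[51.5,-4.4,-25],0],
  [0.5,[51.5,-4.4,-34],0],
  [0.5,[51.5,-4.4,-37.5],0],
  [0.5,[51.5,-4.4,-37.5],0],
  [0.5,[51.5,-4.4,-37.5],0],
])

```text
t: 23.83
ee_pos: [513.7, 451.3, 104.1]
orientation: [-0.084, -3.139, 0.001]
ft_force: [-0.2, 1.2, 0.3]
width: 44.1
grasp_force: 0.0
```

Call:
servo_tool([
  [0.7,[0,0,0],0],
  [0.8,[0,0,0],0],
  [0.86,[0,0,0],0],
  [1,[0,0,0],0],
  [1,[0,0,0],0],
  [1,[0,0,0],0],
  [1,[0,0,0],0],
  [1,[0,0,0],0],
])

```text
t: 24.5
ee_pos: [514.8, 451.6, 105.2]
orientation: [0.085, 3.14, 0.001]
ft_force: [0.3, 1.2, 2.2]
width: 9.7
grasp_force: 30.0
```

Call:
servo_tool([
  [1,[0,0,2],0],
  [1,[0,0,6],0],
  [1,[0,0,12],0],
  [1,[0,0,20],0],
  [1,[0,0,30],0],
  [1,[0,0,41],0],
  [1,[0,0,52],0],
  [1,[0,0,60],0],
  [1,[0,0,65],0],
  [1,[0,0,66],0],
])

```text
t: 25.33
ee_pos: [515.1, 451.8, 172.5]
orientation: [0.085, 3.139, 0.002]
ft_force: [1.3, -0.4, -2.6]
width: 9.7
grasp_force: 30.1
```

Call:
servo_tool([
  [1,[0,0,0],0],
  [1,[0,0,0],0],
  [1,[0,0,0],0],
  [1,[0,0,0],0],
  [1,[0,0,0],0],
  [1,[0,0,0],0],
])

```text
t: 25.83
ee_pos: [514.4, 451.2, 170.4]
orientation: [-0.085, -3.14, 0.001]
ft_force: [0.2, 0.3, -3.0]
width: 9.9
grasp_force: 30.1
```

```bash
sed -i 's/(90,80,205,160)/(90,80,210,172)/' m7.py; python3 m7.py 1; python3 - <<'E'
from h import *
for n in("top","side"):
    pass
im=cv2.imread("pics/tA.png"); h=cv2.cvtColor(im,cv2.COLOR_BGR2HSV); m=cv2.inRange(h,(90,60,40),(115,255,255))
k=np.zeros_like(m); k[180:290,40:170]=m[180:290,40:170]; k=cv2.morphologyEx(k,cv2.MORPH_CLOSE,np.ones((5,5)))
c=max(cv2.findContours(k,0,2)[0],key=cv2.contourArea).reshape(-1,2)
print(cv2.minAreaRect(onplane("top",c,160)[:,:2].astype(np.float32)))
b=cv2.inRange(h,(8,60,90),(25,255,255)); b[:,:325]=0;b[:195]=0;b[250:]=0
c=max(cv2.findContours(b,0,2)[0],key=cv2.contourArea).reshape(-1,2); print("carton",cv2.minAreaRect(onplane("top",c,183)[:,:2].astype(np.float32)))
E
```

```text
25.83 [514.4 451.2 170.4] tool y deg 86.9 tilt 0.03 w 9.9 gf 30.1 F [ 0.2  0.3 -3. ] j [ 0.7   0.58  1.53 -0.    1.03 -0.81]
T {'b': array([143., 262.]), 'c': array([146., 203.]), 'd': array([ 61., 200.])} S {'c': array([200., 142.]), 'd': array([170., 121.]), 'a': array([133., 135.])}
c [575.9 241.5 165.8] reproj 0.0
d [589.6 452.2 163.7] reproj 0.9
b at z 190 [432.6 242.1 190. ] [[162.8 151.2]]
b at z 200 [433.2 239.5 200. ] [[162.9 148.7]]
b at z 210 [433.8 236.9 210. ] [[163.  146.2]]
tilt y -0.009676871357503967 len 211.12943108253404
((509.08404541015625, 351.58978271484375), (216.0435028076172, 152.16944885253906), 86.79341888427734)
carton ((529.5016479492188, -290.5401306152344), (97.7607650756836, 41.76416015625), 80.05644989013672)
```

The tray is level, with c and d within 2 mm in height. It is centred at (509, 351.6), about 62 mm above the window. The carton is at its target on the ledge, so I'll hand in.

```bash
python3 -c "
from workcell import ctrl
print(ctrl.close_job())"
```

```text
the job is handed in; nothing more can be done
None
```

The job is handed in, verdict not shown: the carton stands let go on the ledge, the tray was peeled corner-first with the stack unmoved, and it is held still and level about 62 mm above the middle of the reader's window, after I set it down on the reader once to re-level and regrip it.

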